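# Put away the convoyer's returned kit

### The arm

A 7-joint arm with a two-finger parallel gripper is mounted at the origin on the work surface. World frame = base frame: x ahead of the robot, y to its left, z up, the work surface at z = 0. Lengths are in m, angles in rad, forces in N, time in s.
With the tool pointing down it reaches from about 0.35 to 0.9 m from the base axis. Payload 8.1 kg.
Tool frame: the origin (TCP) lies midway between the tips of the shut fingers; the grasp point (between the pads) lies 19 mm behind it; z points along the fingers, y is the direction in which the jaws open and shut (so a half turn about z gives the same grasp; the last joint's range is limited). The gripper opens to 92 mm and grips with 3 to 60 N. Pads are 19 mm wide; open, the fingers measure 130 mm over their backs; the gripper's body (75 mm by 190 mm) begins 47 mm behind the grasp point.
Start: joints at [1.113, 0.434, 0.025, 1.573, -0.012, 1.134, -0.075], TCP at [0.217, -0.586, 0.227] pointing down, gripper open.
Joint ranges: [-2.62, 2.62], [-0.44, 2.09], [-1.27, 1.32], [0.08, 2.57], [-1.32, 4.46], [0.12, 2], [-2.74, 2.74]. Speed limits (rad/s): [2.22, 2.22, 3.01, 3.01, 3.14, 3.14, 3.14].

### API

Orientations are given as a rotation vector (axis times angle).
In Python, from cell import monitor, get_image, get_calibration, workorder, look_for, masks_of gives the robot as it stands.
- The arm moves only by the shell command python3 -m crank 'ROWS' [FORCE]. ROWS is JSON, a list of rows, each a list of 3 entries, a list of its own where there are three numbers: the shift along the tool's x, y, z in cm, then the turn about the tool's z in degrees, then the closure in counts, from 0 (fully open) to 255 (shut). A call has 1 to 5 rows; each row shifts and turns the commanded pose from where the row before left it, along the tool's axes as they then stand; what a row does not reach is not made up. A row lasts 1/10 s, in which the tool goes at most 50 mm and 8.59 degrees, less where a joint would pass 70% of its speed; a pose out of reach is approached as far as the arm can. A call with a gripper value outside its range is refused whole. The fingers move at their own pace and stop on an object; FORCE is the grip in N (left out, the last holds). Time passes only in rows, so rows that do not move let the fingers close. It gives the time, the measured TCP pose, the force and the opening at its end, in the units of the state.
- monitor.observe(): the state, without advancing time (a new reading comes with each control period).
- get_image(name): name is "scene" or "top" or "wrist"; returns (picture, depth): 400x640x3 uint8, red, green, blue; 400x640 float32, m along the optical axis (not along the pixel's ray), 0 where there is no reading.
- get_calibration(name): a dict with "fx", "fy", "cx", "cy" (pixels), "R" (3x3) and "t" (3): a world point X has camera coordinates R X + t. Camera axes: x right, y down, z forward; pixel columns grow to the right and rows downward; lengths in m; the calibration is good to about 2 mm. The wrist camera is an equidistant fisheye: a pixel r from the principal point sees the ray r / f radians off the axis. A picture is of the moment at which its call begins: read the wrist's pose just before it. get_calibration takes no time and is no camera call; for the wrist camera it gives the pose at the moment of the call.
- workorder.sign_off(): hands the job in, once; it reports no verdict.
Trained networks look in the newest picture that a camera, given by its name, has taken for a name from the list of things; names that differ only in an ending like _2 or _b are one class to them, and where a whole thing is asked for, a point or a joint stands for the part that bears it (a point fixed in the world has none). Each returns a list of dicts, best first, with "score" (0 to 1); they miss things now and then, are a little off and sometimes report something else, mostly with a low value. They report only what shows in the picture. A call takes as long as a camera call.
- look_for(label, camera): "location" ([x, y, z] in m, in world coordinates, good to about 4 mm: the middle of the surface that is visible of it).
- masks_of(label, camera): "region" (400x640 bool, what is visible of it).
The state is a dict: "clock": time; "joints": joint angles; "dq": joint speeds; "joint_efforts": joint torques, N m; "position": TCP position; "ee_rot": TCP orientation; "force": force on the tool from outside, world axes, zero at the start; "ft_torque": the same for the moment, N m; "width": opening from 0.0 (shut) to 1.0 (fully open).
Only numpy, scipy, OpenCV 4.12 (cv2) and the standard library are available. Lean on these libraries where they do the work, as an engineer would, in place of code of your own. Each camera call takes 0.05 s, during which the arm holds its last target.

### The job

The convoyer's kit has come back to the pigeon club as one stack: take it apart from the top down and put everything away. First the two sealed feed tins, which look alike although one is full and one is empty: stand the full one in the free well of the stock rack and the empty one in the free half of the refill pan, in front of the scoop; then lay the wooden pliers box in the short tray and last the aluminium ring case in the long tray, both flat on the tray's floor with their lids up. Set things down gently, tip nothing over, and leave the race clock and the nest bowl where they are.

Things in the scene. Friction and masses are not known exactly. Their poses are not given: they have to be found in the camera images.
- tin_a: One of two look-alike round steel feed tins with a pale band and dark lid, 48 mm diameter, 66 mm high, standing on the pliers box about 80 mm apart along its length. One tin is full (0.41 to 0.59 kg), the other empty (0.08 kg); it cannot be seen which, and either may stand at either end: lift to find out. Origin: centre of its underside; z up.
- tin_b: The other look-alike round steel feed tin, the same size as tin_a (48 mm diameter, 66 mm high), standing on the pliers box beside it. Origin: centre of its underside; z up.
- pliers_box: Closed plain wooden box with a hinged lid (it stays shut) and small brass fittings, 160 mm (its x) by 56 mm (its y) by 40 mm high, about 0.3 kg, lying lengthwise on the ring case in the middle of the stack, the tins on top of it. Origin: centre of its underside.
- ring_case: Closed flat aluminium case with black end caps (lid stays shut), 240 mm (its x) by 66 mm (its y) by 36 mm high, about 0.4 kg; bottom of the stack, lying on the table. Origin: centre of its underside.
- case_tray: Long tray for the ring case: fixed MDF tray, grey felt floor, inside 264 mm (its x) by 88 mm (its y), outside 276 by 100 mm; floor 6 mm, rim 16 mm above its underside; a 60 mm wide finger gap in the middle of both long sides. The case may lie either way round. Origin: centre of its underside; z up.
- box_tray: Short tray for the pliers box: fixed MDF tray, grey felt floor, inside 184 mm (its x) by 78 mm (its y), outside 196 by 90 mm; floor 6 mm, rim 16 mm above its underside; a 60 mm wide finger gap in the middle of both long sides. The box may lie either way round. Origin: centre of its underside; z up.
- stock_rack: Fixed MDF block 250 mm (its x) by 90 mm (its y) by 22 mm high with three round wells in a row along x. The middle one is free: 66 mm diameter, floor 6 mm above the rack's underside. The outer wells, 86 mm from the middle, hold amber jars with white caps (56 mm wide, tops 60 mm above the table), part of the rack, immovable. Origin: under the centre of the free well; z up.
- refill_pan: Fixed grey plastic pan, outside 200 mm (its x) by 100 mm (its y) by 22 mm high, walls 3 mm, inner floor 3 mm above its underside. An aluminium scoop with a dark handle is fixed in its +x half, from x = +13 mm to past the +x wall, top 40 mm high; the -x half is free for the tin, its middle at x = -42 mm, y = 0. Origin: centre of the pan's underside; z up.
- race_clock: Bystander: grey desk unit with a sloping top, display and keys, 120 by 150 mm, about 65 mm high, between the work and the robot, to its left. Leave it alone. Origin: centre of its underside.
- nest_bowl: Bystander: round terracotta nest bowl, 156 mm wide and 46 mm high, with two white dummy eggs fixed in it, at the far right of the work. Leave it alone. Origin: centre of its underside.

How it is judged:
By the outcome, as a careful person would: the job done as asked, in the order asked, and still so for the second after the job is handed in, with the robot touching nothing.
It also fails if it takes over 136 s, if anything falls off the work surface, if the arm or the gripper's body presses on something with over 40 N, if the wrist force passes 120 N, or if a joint passes its speed limit or range.

## Working session

There is one attempt and no reset: what is moved stays moved. The work goes in short steps, Python scripts to look and compute and a shell command to move; the robot and the scene stay as the last step left them, time stands still between calls to the robot, and variables do not carry over. Pictures are saved under pics/ and viewed, and the job is handed in when it is done.

```bash
ls; mkdir -p pics
cat > h.py <<'E'
import numpy as np, cv2
from cell import monitor, get_image, get_calibration, workorder, look_for, masks_of
def shot(n,f):
    p,d=get_image(n); cv2.imwrite('pics/'+f+'.png',p[:,:,::-1]); return p,d
def world(n,d,us,vs):
    c=get_calibration(n); z=d[vs,us]; 
    X=np.stack([(us-c['cx'])/c['fx']*z,(vs-c['cy'])/c['fy']*z,z],-1)
    return (X-np.array(c['t']))@np.array(c['R'])
E
python3 - <<'E'
from h import *
print(monitor.observe())
for n in ['scene','top','wrist']: shot(n,n+'0')
for l in ['tin_a','pliers_box','ring_case','case_tray','box_tray','stock_rack','refill_pan','race_clock','nest_bowl']:
    print(l,[(np.round(o['location'],3).tolist(),round(o['score'],2)) for o in look_for(l,'top')])
print({k:np.round(v,3).tolist() for k,v in get_calibration('top').items()})
E
```

```text
pics
{'clock': 0.0, 'joints': array([ 1.11338959,  0.43522073,  0.02495369,  1.5741002 , -0.01157086,
        1.13397623, -0.07511486]), 'dq': array([-0.00031571, -0.00069098,  0.00106039, -0.00158407,  0.00097993,
        0.00154697, -0.00029711]), 'joint_efforts': array([-5.58683205e-04, -6.67858744e+01,  9.84957442e-01, -3.14467156e+01,
       -6.04566769e-02,  4.27412486e-02,  9.12459450e-05]), 'position': array([ 0.2169027 , -0.58561553,  0.22594495]), 'ee_rot': array([-3.09082549e+00, -5.54060951e-01,  6.77295354e-04]), 'force': array([-0.16556878, -1.04726399,  0.16176596]), 'ft_torque': array([-0.04553083,  0.06080014, -0.03955272]), 'width': 0.9975227551248566}
tin_a [([0.56, -0.004, 0.141], 0.71), ([0.644, 0.025, 0.139], 0.64)]
pliers_box [([0.603, 0.003, 0.077], 0.84)]
ring_case [([0.52, -0.013, 0.032], 0.85), ([0.642, 0.024, 0.144], 0.75)]
case_tray [([0.581, 0.198, 0.008], 0.96)]
box_tray [([0.557, -0.202, 0.006], 0.87), ([0.56, -0.007, 0.144], 0.33)]
stock_rack [([0.51, 0.384, 0.02], 0.85)]
refill_pan [([0.483, -0.381, 0.003], 0.84)]
race_clock [([0.238, 0.312, 0.049], 0.71), ([0.602, 0.004, 0.076], 0.18)]
nest_bowl [([0.765, -0.288, 0.022], 0.56)]
{'fx': 367.851, 'fy': 367.851, 'cx': 319.773, 'cy': 196.263, 'R': [[-0.021, -0.999, -0.032], [-0.99, 0.025, -0.137], [0.138, 0.029, -0.99]], 't': [0.03, 0.514, 0.923]}
```

View pics/top0.png

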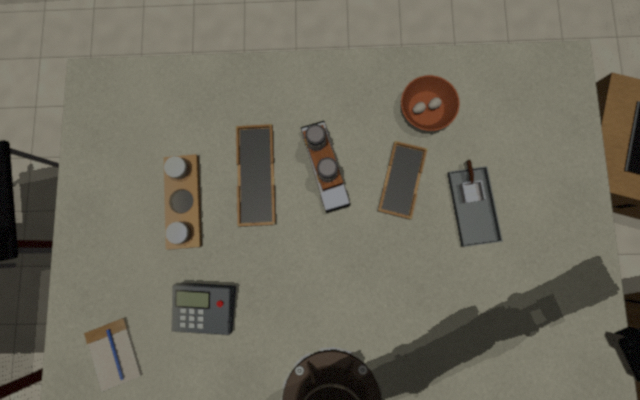

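View pics/scene0.png

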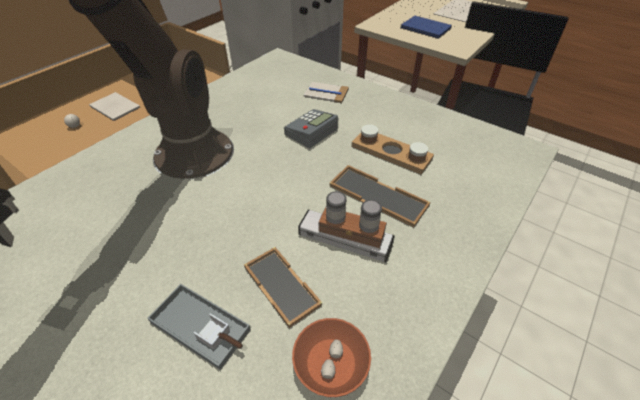

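```bash
cat > m.py <<'E'
from h import *
p,d=shot('top','top1')
def rect(l,zlo,zhi,idx=0,pr=True):
    r=masks_of(l,'top')[idx]['region']
    vs,us=np.nonzero(r&(d>0)); P=world('top',d,us,vs)
    P=P[(P[:,2]>zlo)&(P[:,2]<zhi)]
    (c,s,a)=cv2.minAreaRect((P[:,:2]*1000).astype(np.float32))
    print(l,idx,len(P),'c',np.round(c,1),'size',np.round(s,1),'ang',round(a,1),'z',np.round(np.percentile(P[:,2],[5,50,95]),4),'mean',np.round(P.mean(0),4))
    return P
E
python3 - <<'E'
from m import *
for l,a,b in [('case_tray',.011,.022),('box_tray',.011,.022),('stock_rack',.017,.027),('refill_pan',.015,.03),('pliers_box',.07,.082),('ring_case',.03,.042)]: rect(l,a,b)
for i in (0,1):
    rect('tin_a',.13,.15,i)
E
```

```text
case_tray 0 566 c [583.  194.1] size [276.6 100.4] ang 1.5 z [0.0116 0.0158 0.019 ] mean [0.5815 0.1929 0.0157]
box_tray 0 412 c [ 558.5 -202.1] size [ 90.4 197.5] ang 74.3 z [0.012  0.0156 0.0188] mean [ 0.5564 -0.2025  0.0156]
stock_rack 0 1757 c [513.6 390.3] size [250.4  92.3] ang 3.1 z [0.0193 0.0225 0.0254] mean [0.5074 0.3831 0.0225]
refill_pan 0 557 c [ 481.8 -385.1] size [200. 103.] ang 6.6 z [0.0159 0.0213 0.0285] mean [ 0.4916 -0.3839  0.0214]Traceback (most recent call last):
  File "<stdin>", line 2, in <module>
  File "m.py", line 8, in rect
    print(l,idx,len(P),'c',np.round(c,1),'size',np.round(s,1),'ang',round(a,1),'z',np.round(np.percentile(P[:,2],[5,50,95]),4),'mean',np.round(P.mean(0),4))
                                                                                            ~~~~~~~~~~~~~^^^^^^^^^^^^^^^^^^
    return _quantile_unchecked(
        a, q, axis, out, overwrite_input, method, keepdims, weights)
    return _ureduce(a,
                    func=_quantile_ureduce_func,
    ...<5 lines>...
                    overwrite_input=overwrite_input,
                    method=method)
    r = func(a, **kwargs)
    result = _quantile(arr,
                       quantiles=q,
    ...<2 lines>...
                       out=out,
                       weights=wgt)
    slices_having_nans = np.isnan(arr[-1, ...])
                                  ~~~^^^^^^^^^
IndexError: index -1 is out of bounds for axis 0 with size 0
```

The top view shows the stack at about pixel (325,165), with the case tray at (255,175), box tray at (403,180), rack at (182,200), pan at (474,205), clock at (203,308) and bowl at (430,103). The fitted tray sizes match the given ones. The pliers box mask picked the wrong thing, so I'll segment the stack by height instead.

```bash
cat > st.py <<'E'
from h import *
def stack(f,reg,levels):
    p,d=shot('top',f)
    vs,us=np.nonzero(d>0); P=world('top',d,us,vs)
    P=P[(P[:,0]>reg[0])&(P[:,0]<reg[1])&(P[:,1]>reg[2])&(P[:,1]<reg[3])]
    for a,b in levels:
        Q=P[(P[:,2]>a)&(P[:,2]<b)]
        if len(Q)<10: print('none',a,b); continue
        c,s,an=cv2.minAreaRect((Q[:,:2]*1000).astype(np.float32))
        print((a,b),len(Q),'c',np.round(c,1),'size',np.round(s,1),'ang',round(an,1),'z',np.round(np.percentile(Q[:,2],[5,50,95]),4))
        v=np.linalg.svd(Q[:,:2]-Q[:,:2].mean(0),full_matrices=False)[2][0]
        print('   pca ang',np.round(np.degrees(np.arctan2(v[1],v[0]))))
    return P
E
python3 - <<'E'
from st import *
P=stack('top2',(.45,.75,-.08,.1),[(.03,.042),(.07,.082),(.13,.15)])
Q=P[(P[:,2]>.137)&(P[:,2]<.148)][:,:2].astype(np.float32)
_,lab,C=cv2.kmeans(Q,2,None,(3,50,1e-6),5,0)
for i in (0,1):
    q=Q[lab[:,0]==i]; c,r=cv2.minEnclosingCircle(q*1000); print('tin',np.round(c,1),round(r,1),len(q),np.round(q.mean(0)*1000,1))
    print(cv2.minAreaRect(q*1000))
d=C[1]-C[0]; print(np.linalg.norm(d),np.degrees(np.arctan2(d[1],d[0])))
# rack well & jar caps
p,dd=shot('top','top3')
vs,us=np.nonzero(dd>0); P=world('top',dd,us,vs)
R=P[(P[:,0]>.36)&(P[:,0]<.66)&(P[:,1]>.31)&(P[:,1]<.47)]
J=R[(R[:,2]>.05)][:,:2].astype(np.float32)
_,lab,C=cv2.kmeans(J,2,None,(3,50,1e-6),5,0)
for i in (0,1): print('jar',cv2.minEnclosingCircle(J[lab[:,0]==i]*1000))
W=R[(R[:,2]<.012)&(R[:,2]>.003)]; W=W[np.hypot(W[:,0]-.5136,W[:,1]-.3903)<.036]
print('well',cv2.minEnclosingCircle(W[:,:2].astype(np.float32)*1000),len(W))
print(np.percentile(P[(np.hypot(P[:,0]-.35,P[:,1]-0)<.03)][:,2],[5,50,95]))
# scoop
S=P[(P[:,0]>.37)&(P[:,0]<.62)&(P[:,1]>-.45)&(P[:,1]<-.32)&(P[:,2]>.026)]; print('scoop',S[:,:2].min(0),S[:,:2].max(0),S[:,2].max())
S=P[(P[:,0]>.18)&(P[:,0]<.32)&(P[:,1]>.2)&(P[:,1]<.4)&(P[:,2]>.01)]; print('clock',S.min(0),S.max(0))
E
```

```text
(0.03, 0.042) 764 c [597.2   3.9] size [240.1  69. ] ang 15.5 z [0.0328 0.0359 0.0389]
   pca ang -166.0
(0.07, 0.082) 554 c [611.7   8.5] size [160.2  57.3] ang 17.0 z [0.0729 0.0761 0.0791]
   pca ang -163.0
(0.13, 0.15) 676 c [609.   10.9] size [133.8  48.3] ang 17.9 z [0.1391 0.142  0.1445]
   pca ang -162.0
tin [568.1  -2.4] 24.3 333 [567.6  -2.5]
((567.5318603515625, -3.209026336669922), (46.80003356933594, 45.705692291259766), 88.3490982055664)
tin [650.1  24.6] 24.8 326 [649.2  24.2]
((650.2268676757812, 24.52032470703125), (45.448299407958984, 49.140018463134766), 89.76460266113281)
0.08586147 18.079706
jar ((598.8529663085938, 395.4853515625), 28.465068817138672)
jar ((427.6523742675781, 384.61309814453125), 28.26614761352539)
well ((514.361572265625, 393.3249816894531), 32.45741653442383) 417
[-0.00268881  0.00041363  0.00279686]
scoop [ 0.38086883 -0.40712366] [ 0.60027012 -0.32740145] 0.04181167299514582
clock [0.18001385 0.24386006 0.01005131] [0.30117003 0.39941886 0.06362997]
```

```bash
cat > go.py <<'E'
import sys
from h import *
from scipy.spatial.transform import Rotation as Ro
s=monitor.observe(); R=Ro.from_rotvec(s['ee_rot']).as_matrix()
yaw=np.degrees(np.arctan2(R[1,0],R[0,0]))
print('t',round(s['clock'],2),'pos',np.round(s['position'],4),'yaw',round(yaw,2),'tilt',round(np.degrees(np.arccos(-R[2,2])),2),'F',np.round(s['force'],2),'w',round(s['width'],3),'j7',round(s['joints'][6],2))
if len(sys.argv)>3:
    t=np.array([float(a) for a in sys.argv[1:4]]); print('shift cm',np.round(R.T@(t-s['position'])*100,2))
if len(sys.argv)>4: print('turn deg',round((yaw-float(sys.argv[4])+90)%180-90,2))
E
python3 go.py .568 -.003 .227 17.5
```

```text
t 1.0 pos [ 0.2171 -0.5861  0.2267] yaw 20.32 tilt 0.0 F [-0.04  0.39  0.03] w 0.997 j7 -0.08
shift cm [ 5.316e+01 -4.249e+01 -3.000e-02]
turn deg 2.82
```

```bash
python3 -m crank '[[[3.1,-2.5,0],0,0],[[3.1,-2.5,0],0,0],[[3.1,-2.5,0],0,0],[[3.1,-2.5,0],0,0],[[3.1,-2.5,0],0,0]]' 25
python3 -m crank '[[[3.1,-2.5,0],0,0],[[3.1,-2.5,0],0,0],[[3.1,-2.5,0],0,0],[[3.1,-2.5,0],0,0],[[3.1,-2.5,0],0,0]]'
python3 -m crank '[[[3.1,-2.5,0],0,0],[[3.1,-2.5,0],0,0],[[3.1,-2.5,0],0,0],[[3.1,-2.5,0],0,0],[[0,0,0],2.8,0]]'
python3 go.py .568 -.003 .099 17.5
```

```text
clock: 1.5
position: [0.3197, -0.4137, 0.2269]
ee_rot: [3.092, 0.554, 0.0]
force: [0.9, -0.5, 0.5]
width: 0.999
clock: 2.0
position: [0.4217, -0.2426, 0.227]
ee_rot: [3.092, 0.554, 0.001]
force: [0.9, -0.7, 0.3]
width: 0.998
clock: 2.5
position: [0.5051, -0.1011, 0.227]
ee_rot: [-3.101, -0.49, -0.004]
force: [-0.6, -0.3, -0.7]
width: 1.002
t 2.5 pos [ 0.5051 -0.1011  0.227 ] yaw 17.95 tilt 0.19 F [-0.61 -0.25 -0.66] w 1.002 j7 -1.24
shift cm [ 8.97 -7.37 12.84]
turn deg 0.45
```

```bash
python3 -m crank '[[[3,-2.4,0],0,0],[[3,-2.4,0],0,0],[[2.8,-2.4,0],0,0],[[0,0,0],0.0,0],[[0,0,0],0,0]]'
python3 go.py .568 -.003 .099 17.5; python3 -c "
from h import *
shot('wrist','w1')"
```

```text
clock: 3.0
position: [0.5648, -0.0113, 0.2265]
ee_rot: [-3.104, -0.481, 0.001]
force: [-0.5, -1.2, -0.1]
width: 1.0
t 3.0 pos [ 0.5648 -0.0113  0.2265] yaw 17.63 tilt 0.03 F [-0.51 -1.22 -0.08] w 1.0 j7 -1.44
shift cm [ 0.56 -0.69 12.75]
turn deg 0.13
```

View pics/w1.png

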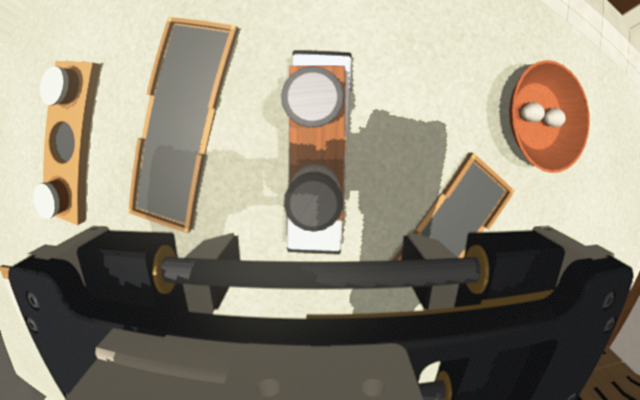

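The wrist view shows the near tin at (314,200), centred between the fingers, with the box lying straight up the picture. Descending.

```bash
python3 -m crank '[[[0.6,-0.7,2],0,0],[[0,0,3],0,0],[[0,0,3],0,0],[[0,0,2],0,0],[[0,0,0],0,0]]'
python3 go.py .568 -.003 .099 17.5
```

```text
clock: 3.55
position: [0.5659, -0.0056, 0.1243]
ee_rot: [3.105, 0.475, -0.008]
force: [-0.0, 0.0, -0.1]
width: 0.999
t 3.55 pos [ 0.5659 -0.0056  0.1243] yaw 17.4 tilt 0.31 F [-0.01  0.04 -0.12] w 0.999 j7 -1.5
shift cm [ 0.29 -0.19  2.52]
turn deg -0.1
```

```bash
python3 -m crank '[[[0.2,-0.2,1.5],0,0],[[0,0,1],0,0],[[0,0,0],0,0],[[0,0,0],0,0]]'
python3 go.py .568 -.003 .099 17.5
```

```text
clock: 3.95
position: [0.5699, -0.0014, 0.1024]
ee_rot: [3.105, 0.478, 0.001]
force: [-0.4, 0.4, 0.6]
width: 0.999
t 3.95 pos [ 0.5699 -0.0014  0.1024] yaw 17.5 tilt 0.03 F [-0.39  0.45  0.62] w 0.999 j7 -1.51
shift cm [-0.23  0.09  0.34]
turn deg -0.0
```

```bash
python3 -m crank '[[[-0.2,0,0.1],0,0],[[0,0,0],0,60],[[0,0,0],0,100],[[0,0,0],0,160],[[0,0,0],0,200]]' 20
python3 -m crank '[[[0,0,0],0,200],[[0,0,0],0,200],[[0,0,0],0,200],[[0,0,0],0,200]]'
python3 go.py .568 -.003 .099 17.5
```

```text
clock: 4.45
position: [0.5678, -0.0016, 0.1008]
ee_rot: [3.105, 0.479, 0.0]
force: [-0.4, 0.5, -0.1]
width: 0.701
clock: 4.85
position: [0.568, -0.002, 0.1008]
ee_rot: [3.105, 0.478, 0.001]
force: [1.0, -2.6, 0.9]
width: 0.526
t 4.85 pos [ 0.568  -0.002   0.1008] yaw 17.51 tilt 0.03 F [ 1.04 -2.64  0.87] w 0.526 j7 -1.51
shift cm [-0.03  0.1   0.18]
turn deg 0.01
```

```bash
python3 -m crank '[[[0,0,0],0,200],[[0,0,0],0,200],[[0,0,-1],0,200],[[0,0,-2],0,200],[[0,0,-2],0,200]]'
python3 -m crank '[[[0,0,0],0,200],[[0,0,0],0,200],[[0,0,0],0,200],[[0,0,0],0,200],[[0,0,0],0,200]]'
for i in 1 2; do python3 go.py .513 .390 .22 3.5;python3 -c "
from h import *
get_image('wrist')"; done
```

```text
clock: 5.35
position: [0.5666, -0.001, 0.151]
ee_rot: [-3.104, -0.48, 0.004]
force: [0.0, 0.2, -4.5]
width: 0.525
clock: 5.85
position: [0.5673, -0.0016, 0.1499]
ee_rot: [-3.105, -0.479, 0.002]
force: [0.6, -0.4, -4.2]
width: 0.524
t 5.85 pos [ 0.5673 -0.0016  0.1499] yaw 17.53 tilt 0.08 F [ 0.57 -0.36 -4.23] w 0.524 j7 -1.49
shift cm [  6.61 -38.98  -7.  ]
turn deg 14.03
t 5.9 pos [ 0.5674 -0.0016  0.1501] yaw 17.52 tilt 0.07 F [-0.67  0.82 -4.09] w 0.525 j7 -1.49
shift cm [  6.6  -38.98  -6.99]
turn deg 14.02
```

Reads 4.2 N, about 0.43 kg, so this is the full tin and it goes to the rack.

```bash
python3 -m crank '[[[0,0,-2.5],0,200],[[0,0,-2.5],0,200],[[0,-1,-1.5],5,200],[[0,-2,0],5,200],[[0,-2,0],4,200]]'
python3 go.py .5135 .390 .21 3.6
```

```text
clock: 6.45
position: [0.5578, 0.0475, 0.2162]
ee_rot: [3.14, 0.089, 0.001]
force: [-0.8, 0.9, -4.6]
width: 0.527
t 6.45 pos [0.5578 0.0475 0.2162] yaw 3.25 tilt 0.05 F [-0.78  0.91 -4.57] w 0.527 j7 -1.79
shift cm [ -2.48 -34.45   0.62]
turn deg -0.35
```

```bash
python3 -m crank '[[[-0.3,-3,0],0,200],[[-0.3,-4,0],0,200],[[-0.3,-4,0],0,200],[[-0.3,-4,0],0,200],[[-0.3,-4,0],0,200]]'
python3 -m crank '[[[-0.3,-4,0],0,200],[[-0.3,-4,0],0,200],[[-0.3,-4,0],0,200],[[-0.1,-2,0],0,200],[[0,0,0],0,200]]'
python3 -m crank '[[[0,0,0],0,200],[[0,0,0],0,200]]'
python3 go.py .5135 .390 .10 3.6
```

```text
clock: 6.95
position: [0.5307, 0.2375, 0.2156]
ee_rot: [3.14, 0.096, -0.0]
force: [0.9, 0.6, -3.7]
width: 0.524
clock: 7.45
position: [0.5105, 0.3794, 0.2153]
ee_rot: [-3.138, -0.105, 0.002]
force: [-0.6, 0.0, -4.4]
width: 0.523
clock: 7.65
position: [0.5133, 0.3733, 0.2155]
ee_rot: [3.139, 0.093, 0.0]
force: [0.1, -0.1, -4.0]
width: 0.525
t 7.65 pos [0.5133 0.3733 0.2155] yaw 3.41 tilt 0.08 F [ 0.1  -0.12 -4.02] w 0.525 j7 -2.36
shift cm [ 0.12 -1.68 11.54]
turn deg -0.19
```

```bash
python3 -m crank '[[[0.1,-1.7,2],0,200],[[0,0,3],0,200],[[0,0,3],0,200],[[0,0,0],0,200],[[0,0,0],0,200]]'
python3 -m crank '[[[0,0,0],0,200],[[0,0,0],0,200]]'
python3 go.py .5135 .390 .0308 3.6; python3 -c "
from h import *
shot('wrist','w2');shot('scene','s2')"
```

```text
clock: 8.15
position: [0.5131, 0.3909, 0.1361]
ee_rot: [3.139, 0.094, -0.001]
force: [0.0, 0.8, -3.2]
width: 0.526
clock: 8.35
position: [0.5135, 0.3927, 0.1377]
ee_rot: [-3.138, -0.096, -0.004]
force: [-0.1, -0.4, -3.9]
width: 0.524
t 8.35 pos [0.5135 0.3927 0.1377] yaw 3.49 tilt 0.18 F [-0.14 -0.4  -3.93] w 0.524 j7 -2.41
shift cm [-0.05  0.29 10.69]
turn deg -0.11
```

View pics/w2.png

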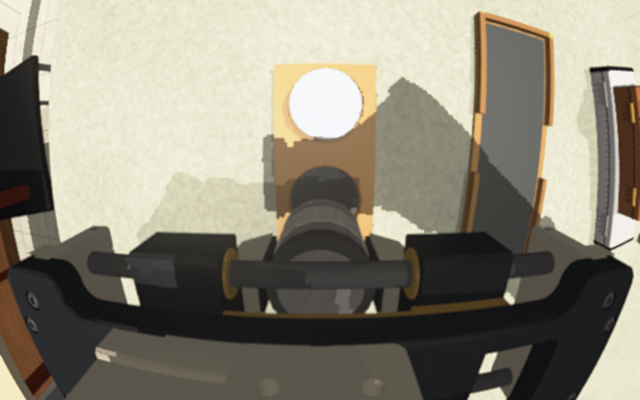

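View pics/s2.png

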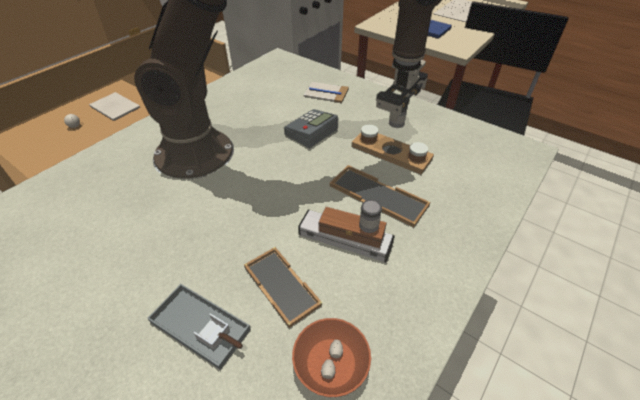

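The tin hangs over the well at (325,190) in the wrist view, held upright and in line with the rack. Lowering.

```bash
python3 -m crank '[[[0,0.2,2],0,200],[[0,0,3],0,200],[[0,0,2],0,200],[[0,0,0],0,200],[[0,0,0],0,200]]'
python3 -m crank '[[[0,0,0],0,200],[[0,0,0],0,200]]'
python3 go.py .5135 .390 .0308 3.6
```

```text
clock: 8.95
position: [0.5129, 0.3905, 0.0665]
ee_rot: [-3.14, -0.097, -0.001]
force: [0.7, 0.1, -3.4]
width: 0.525
clock: 9.15
position: [0.5134, 0.3909, 0.0673]
ee_rot: [-3.139, -0.096, -0.003]
force: [0.3, 0.3, -4.6]
width: 0.526
t 9.15 pos [0.5134 0.3909 0.0673] yaw 3.52 tilt 0.15 F [ 0.32  0.26 -4.63] w 0.526 j7 -2.44
shift cm [-0.01  0.1   3.65]
turn deg -0.08
```

```bash
python3 -m crank '[[[0,0.1,1.5],0,200],[[0,0,1],0,200],[[0,0,0.5],0,200],[[0,0,0.3],0,200],[[0,0,0],0,200]]'
python3 -m crank '[[[0,0,0],0,200],[[0,0,0],0,200]]'
python3 go.py .5135 .390 .0308 3.6
```

```text
clock: 9.65
position: [0.5124, 0.389, 0.032]
ee_rot: [3.139, 0.097, -0.001]
force: [0.0, -0.4, -4.8]
width: 0.523
clock: 9.85
position: [0.5129, 0.3895, 0.0331]
ee_rot: [-3.14, -0.097, -0.001]
force: [0.6, 0.1, -4.5]
width: 0.53
t 9.85 pos [0.5129 0.3895 0.0331] yaw 3.52 tilt 0.04 F [ 0.55  0.09 -4.5 ] w 0.53 j7 -2.45
shift cm [ 0.06 -0.05  0.23]
turn deg -0.08
```

```bash
python3 -m crank '[[[0,0,0.1],0,200],[[0,0,0.1],0,200],[[0,0,0.0],0,200],[[0,0,0],0,200],[[0,0,0],0,200]]'
python3 go.py .5135 .390 .0308 3.6
```

```text
clock: 10.35
position: [0.5128, 0.3892, 0.0308]
ee_rot: [-3.14, -0.096, -0.0]
force: [0.9, 0.3, -3.1]
width: 0.521
t 10.35 pos [0.5128 0.3892 0.0308] yaw 3.52 tilt 0.02 F [ 0.86  0.31 -3.13] w 0.521 j7 -2.45
shift cm [ 0.07 -0.07  0.  ]
turn deg -0.08
```

```bash
python3 -m crank '[[[0,0,0.1],0,200],[[0,0,0],0,200],[[0,0,0.0],0,200]]'; python3 -m crank '[[[0,0,0.05],0,200],[[0,0,0],0,200],[[0,0,0.0],0,200]]'
```

```text
clock: 10.65
position: [0.513, 0.3892, 0.0308]
ee_rot: [-3.14, -0.096, -0.001]
force: [-1.1, -2.8, 6.8]
width: 0.528
clock: 10.95
position: [0.513, 0.3892, 0.0307]
ee_rot: [-3.14, -0.096, -0.002]
force: [-4.1, -3.8, 10.7]
width: 0.526
```

On the floor, at the predicted height of 0.0308. Releasing.

```bash
python3 -m crank '[[[0,0,-0.1],0,200],[[0,0,0],0,110],[[0,0,0],0,80],[[0,0,0],0,40],[[0,0,0],0,0]]'
python3 -m crank '[[[0,0,0],0,0],[[0,0,0],0,0],[[0,0,0],0,0]]'
python3 -m crank '[[[0,0,-1],0,0],[[0,0,-3],0,0],[[0,0,-4],0,0],[[0,0,-4],0,0],[[0,0,-4],0,0]]'
python3 go.py .650 .0245 .21 17.5
```

```text
clock: 11.45
position: [0.5127, 0.3893, 0.0301]
ee_rot: [-3.14, -0.097, 0.0]
force: [-0.0, -0.1, 0.5]
width: 0.782
clock: 11.75
position: [0.5127, 0.3892, 0.0302]
ee_rot: [3.14, 0.097, -0.0]
force: [0.4, -0.0, -0.6]
width: 0.99
clock: 12.25
position: [0.5125, 0.3891, 0.1927]
ee_rot: [-3.14, -0.097, -0.001]
force: [0.9, 0.6, -0.0]
width: 1.002
t 12.25 pos [0.5125 0.3891 0.1927] yaw 3.53 tilt 0.03 F [ 0.95  0.56 -0.  ] w 1.002 j7 -2.39
shift cm [11.48 37.24 -1.74]
turn deg -13.97
```

```bash
python3 -m crank '[[[1.2,3.7,-0.4],0,0],[[1.2,3.7,-0.4],0,0],[[1.2,3.7,-0.4],0,0],[[1.1,3.7,-0.4],0,0],[[1.1,3.7,0],0,0]]'
python3 -m crank '[[[1.1,3.7,0],0,0],[[1.1,3.7,0],0,0],[[1.1,3.7,0],0,0],[[1.1,3.7,0],0,0],[[1.1,3.7,0],-5,0]]'
python3 -m crank '[[[0,0,0],-5,0],[[0,0,0],-4,0],[[0,0,0],0,0],[[0,0,0],0,0]]'
python3 - <<'E'
from st import *
P=stack('top4',(.45,.75,-.08,.1),[(.03,.042),(.07,.082),(.13,.15)])
shot('wrist','w4')
E
python3 go.py .650 .0245 .099 17.5
```

```text
clock: 12.75
position: [0.5826, 0.2068, 0.2078]
ee_rot: [-3.139, -0.097, -0.003]
force: [0.9, 0.2, 0.1]
width: 1.002
clock: 13.25
position: [0.6486, 0.0254, 0.2073]
ee_rot: [3.133, 0.235, 0.001]
force: [0.8, -0.4, -0.5]
width: 0.997
clock: 13.65
position: [0.6482, 0.0271, 0.2067]
ee_rot: [-3.105, -0.476, -0.001]
force: [0.0, -0.3, 0.1]
width: 0.998
none 0.03 0.042
none 0.07 0.082
none 0.13 0.15
t 13.75 pos [0.6482 0.0272 0.2066] yaw 17.46 tilt 0.01 F [ 0.24 -0.38  0.2 ] w 0.999 j7 -1.53
shift cm [ 0.09  0.31 10.76]
turn deg -0.04
```

Run:
```python
import cv2,numpy as np
a=cv2.imread('pics/top4.png');b=cv2.imread('pics/w4.png')
cv2.imwrite('pics/c4.png',np.hstack([cv2.resize(a[100:300,140:460],(400,250)),cv2.resize(b,(400,250))]))
```

```text
(no output)
```

View pics/c4.png

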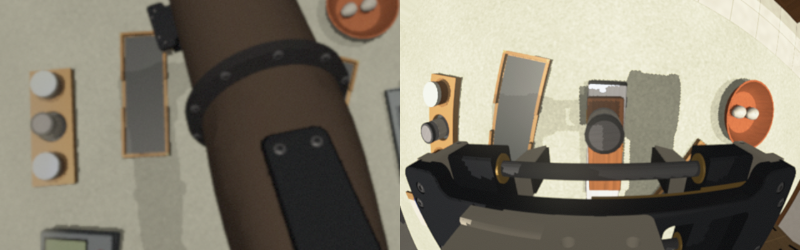

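The full tin stands upright in the middle well (left half, (46,125)). The second tin is still on the box, lined up with the gripper (right half, (604,133)).

```bash
python3 -m crank '[[[0.1,0.3,2],0,0],[[0,0,3],0,0],[[0,0,2.5],0,0],[[0,0,2],0,0],[[0,0,1],0,0]]'
python3 -m crank '[[[0,0,0],0,0],[[0,0,0],0,0]]'
python3 go.py .650 .0245 .1 17.5
```

```text
clock: 14.25
position: [0.649, 0.0244, 0.0994]
ee_rot: [3.105, 0.478, -0.004]
force: [-0.1, -0.7, -0.6]
width: 1.001
clock: 14.45
position: [0.6506, 0.0245, 0.1021]
ee_rot: [3.105, 0.478, 0.002]
force: [1.0, -0.8, -0.2]
width: 1.0
t 14.45 pos [0.6506 0.0245 0.1021] yaw 17.52 tilt 0.06 F [ 1.02 -0.84 -0.16] w 1.0 j7 -1.56
shift cm [-0.06 -0.02  0.21]
turn deg 0.02
```

```bash
python3 -m crank '[[[0,0,0.1],0,60],[[0,0,0],0,60],[[0,0,0],0,100],[[0,0,0],0,160],[[0,0,0],0,200]]' 15
python3 -m crank '[[[0,0,0],0,200],[[0,0,0],0,200],[[0,0,0],0,200],[[0,0,0],0,200],[[0,0,0],0,200]]'
python3 go.py; python3 -m crank '[[[0,0,-1],0,200],[[0,0,-2],0,200],[[0,0,-2.5],0,200],[[0,0,-2.5],0,200],[[0,0,-2.5],0,200]]'
python3 -m crank '[[[0,0,-1],0,200],[[0,0,0],0,200],[[0,0,0],0,200]]'
python3 go.py .440 -.390 .21 6.6
```

```text
clock: 14.95
position: [0.6502, 0.0242, 0.1004]
ee_rot: [3.105, 0.478, 0.0]
force: [-1.0, 0.3, -0.9]
width: 0.613
clock: 15.45
position: [0.6501, 0.0241, 0.1003]
ee_rot: [3.105, 0.478, 0.0]
force: [-0.1, 0.1, 0.1]
width: 0.517
t 15.45 pos [0.6501 0.0241 0.1003] yaw 17.52 tilt 0.01 F [-0.14  0.09  0.05] w 0.517 j7 -1.56
clock: 15.95
position: [0.6499, 0.0244, 0.2068]
ee_rot: [-3.105, -0.479, -0.0]
force: [-0.1, -0.0, -0.9]
width: 0.518
clock: 16.25
position: [0.6496, 0.0242, 0.2143]
ee_rot: [3.105, 0.479, -0.002]
force: [0.2, -0.6, -2.1]
width: 0.517
t 16.25 pos [0.6496 0.0242 0.2143] yaw 17.53 tilt 0.07 F [ 0.24 -0.56 -2.06] w 0.517 j7 -1.52
shift cm [-32.46  33.18   0.46]
turn deg 10.93
```

It reads about 1 N, so it's the empty one. On to the pan.

```bash
python3 -m crank '[[[-2.7,2.8,0],0,200],[[-2.7,2.8,0],0,200],[[-2.7,2.8,0],0,200],[[-2.7,2.8,0],0,200],[[-2.7,2.8,0],0,200]]'
python3 -m crank '[[[-2.7,2.8,0],0,200],[[-2.7,2.8,0],0,200],[[-2.7,2.8,0],0,200],[[-2.7,2.8,0],0,200],[[-2.7,2.7,0],0,200]]'
python3 -m crank '[[[-2.7,2.7,0],0,200],[[-2.7,2.6,0],0,200],[[0,0,0],6,200],[[0,0,0],5,200],[[0,0,0],0,200]]'
python3 -m crank '[[[0,0,0],0,200],[[0,0,0],0,200]]'
python3 go.py .440 -.390 .028 6.6
python3 - <<'E'
from st import *
P=stack('top5',(.45,.75,-.08,.1),[(.03,.042),(.07,.082),(.13,.15)])
shot('wrist','w5')
E
```

```text
clock: 16.75
position: [0.5617, -0.1511, 0.2135]
ee_rot: [-3.104, -0.478, 0.004]
force: [0.4, -0.0, -0.9]
width: 0.516
clock: 17.25
position: [0.4749, -0.3242, 0.2136]
ee_rot: [-3.103, -0.478, 0.003]
force: [-0.3, -0.7, -0.3]
width: 0.517
clock: 17.75
position: [0.4402, -0.3896, 0.2136]
ee_rot: [-3.135, -0.176, 0.003]
force: [0.1, 0.1, -0.5]
width: 0.519
clock: 17.95
position: [0.441, -0.3895, 0.2146]
ee_rot: [-3.136, -0.183, 0.001]
force: [-0.2, 0.8, -0.2]
width: 0.516
t 17.95 pos [ 0.441  -0.3895  0.2146] yaw 6.68 tilt 0.06 F [-0.19  0.78 -0.21] w 0.516 j7 -0.89
shift cm [-0.1   0.05 18.66]
turn deg 0.08
(0.03, 0.042) 796 c [597.1   3.7] size [240.6  67.3] ang 15.2 z [0.0328 0.0358 0.0391]
   pca ang -166.0
(0.07, 0.082) 1364 c [611.9   8.7] size [160.8  57.1] ang 17.2 z [0.0733 0.0761 0.0787]
   pca ang -163.0
none 0.13 0.15
```

View pics/w5.png

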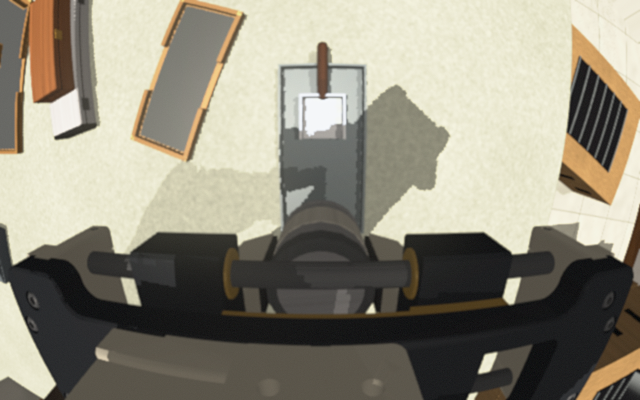

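The tin is held over the pan's free half, in line with it; the scoop is at (323,115), ahead of the tin. Lowering.

```bash
python3 -m crank '[[[0,0,3],0,200],[[0,0,4],0,200],[[0,0,4],0,200],[[0,0,3],0,200],[[0,0,2],0,200]]'
python3 -m crank '[[[0,0,0],0,200],[[0,0,0],0,200],[[0,0,0],0,200]]'
python3 go.py .440 -.390 .0273 6.6
```

```text
clock: 18.55
position: [0.4402, -0.389, 0.0529]
ee_rot: [-3.135, -0.181, 0.003]
force: [-0.4, 0.4, -0.4]
width: 0.514
clock: 18.85
position: [0.4421, -0.3905, 0.0567]
ee_rot: [3.135, 0.179, 0.003]
force: [0.3, -0.1, -1.2]
width: 0.52
t 18.85 pos [ 0.4421 -0.3905  0.0567] yaw 6.54 tilt 0.14 F [ 0.32 -0.12 -1.2 ] w 0.52 j7 -0.93
shift cm [-0.2  -0.08  2.94]
turn deg -0.06
```

```bash
python3 -m crank '[[[-0.2,-0.1,1],0,200],[[0,0,1],0,200],[[0,0,0.6],0,200],[[0,0,0],0,200],[[0,0,0],0,200]]'
python3 -m crank '[[[0,0,0.1],0,200],[[0,0,0],0,200],[[0,0,0],0,200]]'
python3 go.py .440 -.390 .0273 6.6
```

```text
clock: 19.35
position: [0.4389, -0.389, 0.029]
ee_rot: [-3.136, -0.179, 0.001]
force: [-0.2, 0.1, -0.9]
width: 0.517
clock: 19.65
position: [0.4391, -0.3892, 0.0284]
ee_rot: [3.136, 0.179, 0.0]
force: [0.4, -0.5, -0.3]
width: 0.518
t 19.65 pos [ 0.4391 -0.3892  0.0284] yaw 6.52 tilt 0.02 F [ 0.4  -0.51 -0.28] w 0.518 j7 -0.94
shift cm [0.08 0.09 0.11]
turn deg -0.08
```

```bash
python3 -m crank '[[[0,0,0.1],0,200],[[0,0,0],0,200],[[0,0,0],0,200]]'
python3 -m crank '[[[0,0,0.05],0,200],[[0,0,0],0,200],[[0,0,0],0,200]]'
```

```text
clock: 19.95
position: [0.439, -0.3892, 0.0273]
ee_rot: [3.136, 0.179, 0.0]
force: [-0.4, -0.1, -1.1]
width: 0.518
clock: 20.25
position: [0.439, -0.3892, 0.0272]
ee_rot: [3.136, 0.179, 0.0]
force: [-1.8, 1.5, 5.3]
width: 0.516
```

```bash
python3 -m crank '[[[0,0,-0.1],0,200],[[0,0,0],0,110],[[0,0,0],0,80],[[0,0,0],0,40],[[0,0,0],0,0]]' 35
python3 -m crank '[[[0,0,0],0,0],[[0,0,0],0,0],[[0,0,0],0,0]]'
python3 -m crank '[[[0,0,-1],0,0],[[0,0,-3],0,0],[[0,0,-4],0,0],[[0,0,-4],0,0],[[0,0,-4],0,0]]'
python3 go.py .612 .0087 .18 17.2
```

```text
clock: 20.75
position: [0.439, -0.3891, 0.0277]
ee_rot: [-3.136, -0.179, 0.0]
force: [0.5, -0.9, -0.5]
width: 0.778
clock: 21.05
position: [0.439, -0.3892, 0.0277]
ee_rot: [3.136, 0.179, 0.0]
force: [-0.3, -0.1, 0.5]
width: 0.992
clock: 21.55
position: [0.4388, -0.3889, 0.1902]
ee_rot: [3.136, 0.179, 0.001]
force: [0.9, -0.5, -0.6]
width: 1.002
t 21.55 pos [ 0.4388 -0.3889  0.1902] yaw 6.53 tilt 0.03 F [ 0.86 -0.51 -0.56] w 1.002 j7 -0.9
shift cm [ 21.73 -37.54   1.01]
turn deg -10.67
```

```bash
python3 -m crank '[[[2.2,-3.7,0],0,0],[[2.2,-3.7,0],0,0],[[2.2,-3.7,0],0,0],[[2.2,-3.8,0],0,0],[[2.2,-3.8,0],0,0]]'
python3 -m crank '[[[2.2,-3.8,0],0,0],[[2.2,-3.8,0],0,0],[[2.2,-3.8,0],0,0],[[2.1,-3.7,0],0,0],[[2.0,-3.7,0],-5,0]]'
python3 -m crank '[[[0,0,0],-5.6,0],[[0,0,0],0,0],[[0,0,0],0,0],[[0,0,0],0,0]]'
python3 go.py .612 .0087 .044 17.2
python3 -c "
from h import *
shot('wrist','w6');shot('scene','s6')"
```

```text
clock: 22.05
position: [0.5275, -0.1893, 0.1888]
ee_rot: [3.136, 0.178, 0.001]
force: [0.6, -0.9, -0.2]
width: 0.999
clock: 22.55
position: [0.6125, 0.0098, 0.1887]
ee_rot: [3.125, 0.316, 0.001]
force: [0.2, -0.0, 0.4]
width: 0.997
clock: 22.95
position: [0.6118, 0.0064, 0.188]
ee_rot: [3.107, 0.461, -0.0]
force: [-0.1, -0.2, -1.6]
width: 1.002
t 22.95 pos [0.6118 0.0064 0.188 ] yaw 16.87 tilt 0.05 F [-0.12 -0.23 -1.61] w 1.002 j7 -1.52
shift cm [ 0.09 -0.22 14.4 ]
turn deg -0.33
```

View pics/w6.png

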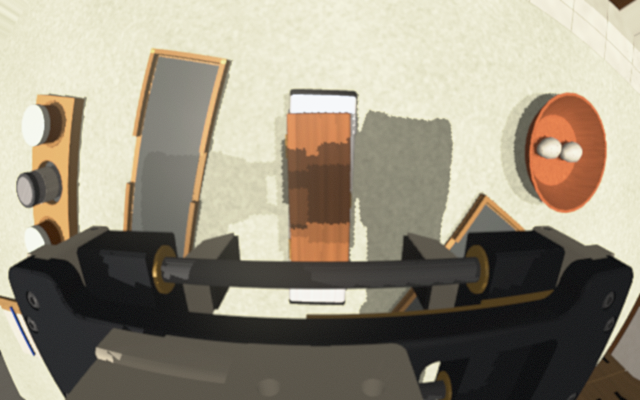

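View pics/s6.png

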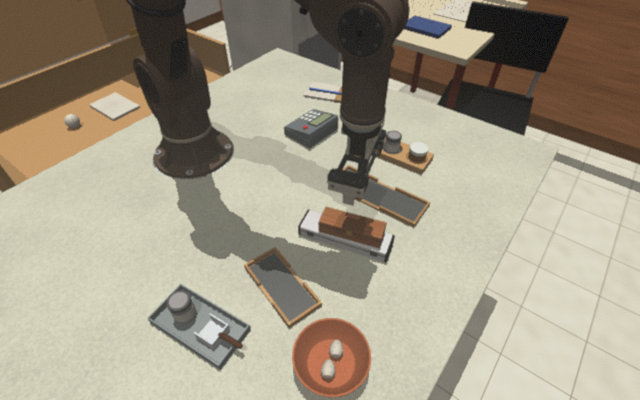

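The empty tin stands in the pan in front of the scoop ((180,305) in the scene view). The box is lined up with the jaws ((320,190) in the wrist view). Descending to the box.

```bash
python3 -m crank '[[[0.1,-0.2,3],-0.3,0],[[0,0,3],0,0],[[0,0,3],0,0],[[0,0,2],0,0],[[0,0,1],0,0]]'
python3 -m crank '[[[0,0,0],0,0],[[0,0,0],0,0],[[0,0,0],0,0]]'
python3 go.py .612 .0087 .044 17.2
```

```text
clock: 23.55
position: [0.6111, 0.0094, 0.0659]
ee_rot: [3.106, 0.473, -0.004]
force: [0.3, 0.1, 0.3]
width: 1.003
clock: 23.85
position: [0.6133, 0.0103, 0.0691]
ee_rot: [3.105, 0.475, 0.004]
force: [0.2, -0.8, 0.4]
width: 1.001
t 23.85 pos [0.6133 0.0103 0.0691] yaw 17.4 tilt 0.13 F [ 0.24 -0.83  0.38] w 1.001 j7 -1.57
shift cm [-0.18  0.11  2.51]
turn deg 0.2
```

```bash
python3 -m crank '[[[-0.1,0.1,1],0.2,0],[[0,0,1],0,0],[[0,0,0.4],0,0],[[0,0,0],0,0],[[0,0,0],0,0]]'
python3 -m crank '[[[0,0,0.1],0,0],[[0,0,0],0,60],[[0,0,0],0,80]]'
python3 go.py .612 .0087 .044 17.2
```

```text
clock: 24.35
position: [0.6116, 0.0091, 0.0435]
ee_rot: [-3.106, -0.471, 0.001]
force: [0.1, -0.6, -0.2]
width: 1.001
clock: 24.65
position: [0.6119, 0.0091, 0.0429]
ee_rot: [3.106, 0.47, 0.001]
force: [0.6, 0.2, -0.1]
width: 0.878
t 24.65 pos [0.6119 0.0091 0.0429] yaw 17.23 tilt 0.02 F [ 0.61  0.21 -0.09] w 0.878 j7 -1.58
shift cm [ 0.    0.04 -0.11]
turn deg 0.03
```

```bash
python3 -m crank '[[[0,0,-0.1],0,80],[[0,0,0],0,100],[[0,0,0],0,140],[[0,0,0],0,180],[[0,0,0],0,180]]' 35
python3 -m crank '[[[0,0,0],0,180],[[0,0,0],0,180],[[0,0,0],0,180]]'
python3 go.py .612 .0087 .044 17.2
python3 -m crank '[[[0,0,-0.5],0,180],[[0,0,-0.5],0,180],[[0,0,-1],0,180],[[0,0,-1.5],0,180],[[0,0,-2],0,180]]'
python3 -m crank '[[[0,0,-2],0,180],[[0,0,-2],0,180],[[0,0,-2],0,180],[[0,0,0],0,180],[[0,0,0],0,180]]'
python3 go.py .5585 -.2021 .16 -15.7
python3 -c "
from h import *
shot('wrist','w7');shot('scene','s7')"
```

```text
clock: 25.15
position: [0.6118, 0.0089, 0.0439]
ee_rot: [3.106, 0.47, 0.0]
force: [-0.3, -0.7, 2.1]
width: 0.61
clock: 25.45
position: [0.6119, 0.0089, 0.0439]
ee_rot: [3.106, 0.47, 0.0]
force: [-0.9, -1.0, 3.8]
width: 0.608
t 25.45 pos [0.6119 0.0089 0.0439] yaw 17.22 tilt 0.02 F [-0.94 -0.98  3.79] w 0.608 j7 -1.58
shift cm [ 0.01  0.02 -0.01]
turn deg 0.02
clock: 25.95
position: [0.6113, 0.0091, 0.0996]
ee_rot: [-3.106, -0.471, 0.002]
force: [0.4, 0.4, -2.8]
width: 0.607
clock: 26.45
position: [0.6118, 0.0091, 0.1593]
ee_rot: [3.106, 0.47, 0.002]
force: [0.4, -0.6, -3.3]
width: 0.607
t 26.45 pos [0.6118 0.0091 0.1593] yaw 17.23 tilt 0.07 F [ 0.37 -0.55 -3.33] w 0.607 j7 -1.53
shift cm [-11.35  18.59  -0.08]
turn deg 32.93
```

View pics/s7.png

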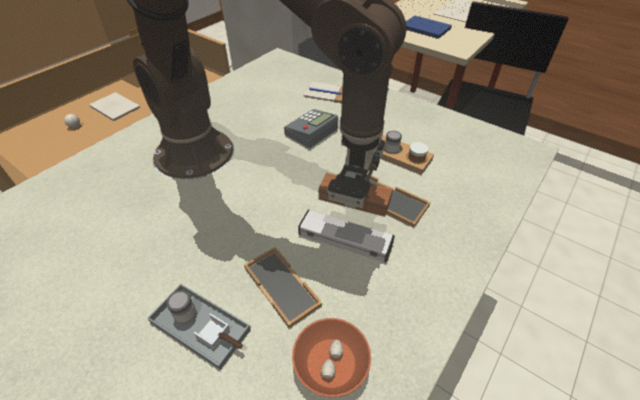

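View pics/w7.png

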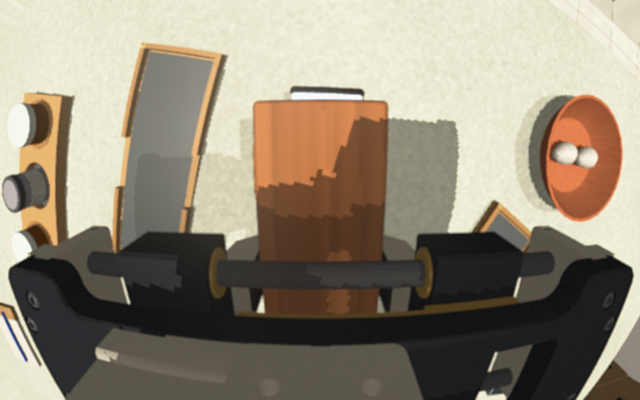

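The box is lifted level in the jaws and the case was left undisturbed. Carrying it to the short tray.

```bash
python3 -m crank '[[[-1.8,3.1,0],0,180],[[-1.9,3.1,0],0,180],[[-1.9,3.1,0],0,180],[[-1.9,3.1,0],0,180],[[-1.9,3.1,0],0,180]]'
python3 -m crank '[[[-1.9,3.1,0],0,180],[[0,0,0],7,180],[[0,0,0],7,180],[[0,0,0],7,180],[[0,0,0],7,180]]'
python3 -m crank '[[[0,0,0],5,180],[[0,0,0],0,180],[[0,0,0],0,180],[[0,0,0],0,180]]'
python3 go.py .5585 -.2021 .055 -15.7
```

```text
clock: 27.05
position: [0.5666, -0.1681, 0.1575]
ee_rot: [-3.105, -0.471, 0.003]
force: [0.6, -0.2, -2.1]
width: 0.612
clock: 27.55
position: [0.558, -0.202, 0.1574]
ee_rot: [-3.126, 0.303, 0.004]
force: [0.0, -0.9, -3.8]
width: 0.602
clock: 27.95
position: [0.5586, -0.202, 0.1583]
ee_rot: [-3.112, 0.428, 0.001]
force: [-0.1, -0.5, -2.6]
width: 0.608
t 27.95 pos [ 0.5586 -0.202   0.1583] yaw -15.65 tilt 0.05 F [-0.14 -0.49 -2.62] w 0.608 j7 -1.66
shift cm [0.000e+00 1.000e-02 1.033e+01]
turn deg 0.05
```

```bash
python3 -m crank '[[[0,0,2],0,180],[[0,0,3],0,180],[[0,0,3],0,180],[[0,0,1],0,180],[[0,0,0],0,180]]'
python3 -m crank '[[[0,0,0],0,180],[[0,0,0],0,180],[[0,0,0],0,180]]'
python3 go.py .5585 -.2021 .0139 -15.7
python3 -c "
from h import *
shot('top','t8');shot('wrist','w8')
import cv2,numpy as np
a=cv2.imread('pics/t8.png');b=cv2.imread('pics/w8.png')
cv2.imwrite('pics/c8.png',np.hstack([cv2.resize(a[100:260,340:500],(400,400)),cv2.resize(b,(400,400))]))
"
```

```text
clock: 28.45
position: [0.5577, -0.2018, 0.0674]
ee_rot: [-3.111, 0.43, 0.005]
force: [0.7, -0.3, -2.0]
width: 0.608
clock: 28.75
position: [0.5597, -0.2024, 0.0701]
ee_rot: [3.111, -0.431, 0.004]
force: [-1.1, -0.2, -1.6]
width: 0.611
t 28.75 pos [ 0.5597 -0.2024  0.0701] yaw -15.77 tilt 0.13 F [-1.09 -0.24 -1.62] w 0.611 j7 -1.68
shift cm [-0.14  0.01  5.62]
turn deg -0.07
```

View pics/c8.png

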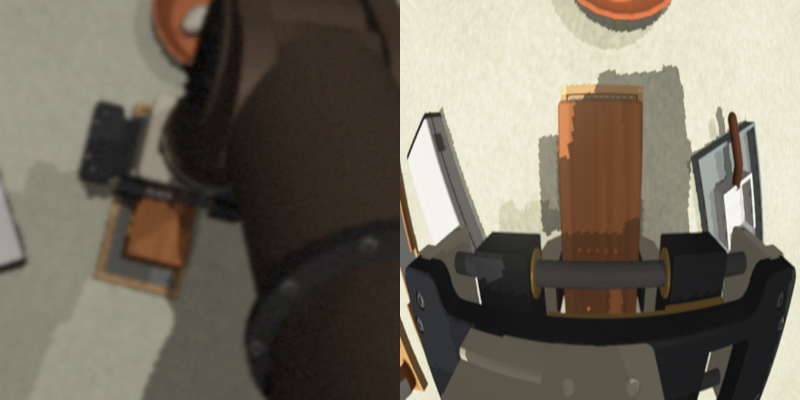

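The box is parallel to the tray and centred over it ((600,190) wrist half, (155,235) top half). Lowering.

```bash
python3 -m crank '[[[-0.1,0,1.5],0,180],[[0,0,1.5],0,180],[[0,0,1],0,180],[[0,0,0.7],0,180],[[0,0,0.2],0,180]]'
python3 -m crank '[[[0,0,0],0,180],[[0,0,0],0,180],[[0,0,0],0,180]]'
python3 go.py .5585 -.2021 .0139 -15.7
```

```text
clock: 29.35
position: [0.5576, -0.2017, 0.0192]
ee_rot: [-3.112, 0.431, 0.001]
force: [0.5, -0.5, -3.0]
width: 0.606
clock: 29.65
position: [0.5583, -0.2019, 0.0203]
ee_rot: [3.112, -0.431, 0.002]
force: [0.4, 1.2, -2.4]
width: 0.61
t 29.65 pos [ 0.5583 -0.2019  0.0203] yaw -15.78 tilt 0.06 F [ 0.45  1.24 -2.43] w 0.61 j7 -1.69
shift cm [0.02 0.01 0.64]
turn deg -0.08
```

```bash
python3 -m crank '[[[0,0,0.2],0,180],[[0,0,0.2],0,180],[[0,0,0.1],0,180],[[0,0,0],0,180],[[0,0,0],0,180]]'
python3 -m crank '[[[0,0,0.1],0,180],[[0,0,0],0,180],[[0,0,0],0,180]]'
```

```text
clock: 30.15
position: [0.5578, -0.2018, 0.0147]
ee_rot: [3.112, -0.431, -0.0]
force: [-0.2, 0.3, -2.6]
width: 0.607
clock: 30.45
position: [0.558, -0.2019, 0.0139]
ee_rot: [3.112, -0.431, 0.001]
force: [-1.1, -0.1, -0.3]
width: 0.608
```

```bash
python3 -m crank '[[[0,0,0.05],0,180],[[0,0,0],0,180],[[0,0,0],0,180]]'
python3 -m crank '[[[0,0,0],0,90],[[0,0,0],0,70],[[0,0,0],0,40],[[0,0,0],0,0],[[0,0,0],0,0]]'
python3 -m crank '[[[0,0,0],0,0],[[0,0,0],0,0],[[0,0,0],0,0]]'
python3 -m crank '[[[0,0,-1],0,0],[[0,0,-3],0,0],[[0,0,-4],0,0],[[0,0,-4],0,0],[[0,0,-3],0,0]]'
python3 - <<'E'
from st import *
P=stack('top9',(.45,.75,-.08,.1),[(.03,.042)])
P=stack('top9b',(.45,.68,-.26,-.13),[(.011,.02),(.03,.05),(.04,.05)])
E
python3 go.py .597 .0037 .16 15.3
```

```text
clock: 30.75
position: [0.558, -0.2019, 0.0138]
ee_rot: [3.112, -0.431, 0.001]
force: [-2.2, 0.4, 5.2]
width: 0.607
clock: 31.25
position: [0.5579, -0.2018, 0.0132]
ee_rot: [3.112, -0.431, -0.0]
force: [-0.0, -0.2, 0.2]
width: 0.939
clock: 31.55
position: [0.5578, -0.2018, 0.0132]
ee_rot: [3.112, -0.431, -0.0]
force: [-1.0, -0.8, 0.2]
width: 1.001
clock: 32.05
position: [0.5585, -0.2019, 0.1667]
ee_rot: [3.112, -0.431, 0.004]
force: [0.5, 0.8, -0.1]
width: 1.001
(0.03, 0.042) 2235 c [597.1   4.5] size [241.   69.9] ang 15.3 z [0.0333 0.0361 0.0389]
   pca ang -165.0
(0.011, 0.02) 225 c [ 532.7 -194.9] size [ 90.2 143.1] ang 74.4 z [0.0122 0.0158 0.0188]
   pca ang 84.0
(0.03, 0.05) 941 c [ 537.9 -193.6] size [ 58.2 120.3] ang 73.1 z [0.0421 0.0458 0.0486]
   pca ang 162.0
(0.04, 0.05) 907 c [ 537.8 -194.4] size [ 56.9 120. ] ang 73.5 z [0.0431 0.0459 0.0486]
   pca ang 163.0
t 32.15 pos [ 0.5606 -0.2025  0.1688] yaw -15.78 tilt 0.5 F [0.21 0.25 0.11] w 0.999 j7 -1.66
shift cm [ -2.12 -20.83   0.86]
turn deg -31.08
```

View pics/top9.png

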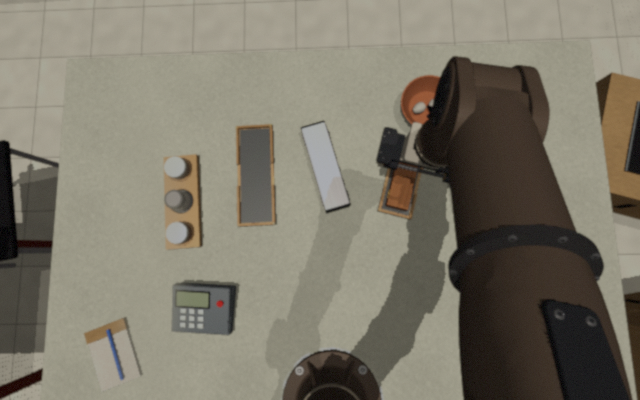

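Box sits flat: its top is at 0.046, which is floor plus 40 mm. The case at pixel (325,165) is bare and measures 241x70 at 15.3°. Moving over it.

```bash
python3 -m crank '[[[-0.4,-3.4,0],0,0],[[-0.4,-3.5,0],0,0],[[-0.4,-3.5,0],0,0],[[-0.3,-3.5,0],0,0],[[-0.3,-3.5,0],0,0]]' 40
python3 -m crank '[[[-0.3,-3.4,0],0,0],[[0,0,0],-8,0],[[0,0,0],-8,0],[[0,0,0],-8,0],[[0,0,0],-7,0]]'
python3 -m crank '[[[0,0,0],0,0],[[0,0,0],0,0],[[0,0,0],0,0]]'
python3 go.py .597 .0042 .007 15.3
python3 -c "
from h import *
shot('wrist','w10')"
```

```text
clock: 32.65
position: [0.5876, -0.0281, 0.1632]
ee_rot: [3.112, -0.431, -0.0]
force: [-0.1, 0.3, 0.2]
width: 1.0
clock: 33.15
position: [0.5938, 0.0042, 0.1631]
ee_rot: [3.113, 0.425, -0.001]
force: [0.3, -0.8, 1.0]
width: 0.998
clock: 33.45
position: [0.5941, 0.004, 0.1632]
ee_rot: [3.114, 0.412, -0.0]
force: [0.1, -0.3, -0.2]
width: 1.0
t 33.45 pos [0.5941 0.004  0.1632] yaw 15.05 tilt 0.01 F [ 0.13 -0.29 -0.18] w 1.0 j7 -1.56
shift cm [ 0.29  0.06 15.62]
turn deg -0.25
```

View pics/w10.png

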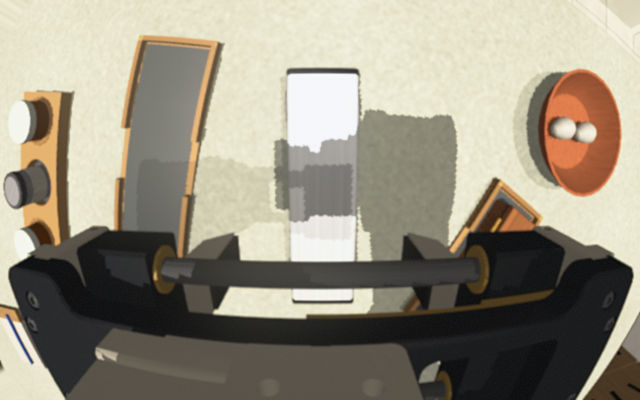

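The case is centred in the wrist view ((322,180)) and parallel to the tool.

```bash
python3 -m crank '[[[0.3,0,3],-0.2,0],[[0,0,3],0,0],[[0,0,3],0,0],[[0,0,2],0,0],[[0,0,1],0,0]]'
python3 -m crank '[[[0,0,0],0,0],[[0,0,0],0,0],[[0,0,0],0,0]]'
python3 go.py .597 .0042 .007 15.3
```

```text
clock: 34.0
position: [0.596, 0.0047, 0.0413]
ee_rot: [3.113, 0.42, -0.004]
force: [0.4, 0.2, 0.4]
width: 1.001
clock: 34.3
position: [0.5981, 0.005, 0.0445]
ee_rot: [3.113, 0.421, 0.003]
force: [-0.7, -0.2, 0.7]
width: 0.994
t 34.3 pos [0.5981 0.005  0.0445] yaw 15.4 tilt 0.13 F [-0.73 -0.16  0.72] w 0.994 j7 -1.61
shift cm [-0.14  0.04  3.75]
turn deg 0.1
```

```bash
python3 -m crank '[[[-0.1,0,1.5],0.1,0],[[0,0,1],0,0],[[0,0,0.7],0,0],[[0,0,0.3],0,0],[[0,0,0],0,0]]'
python3 -m crank '[[[0,0,0],0,0],[[0,0,0],0,0]]'
python3 go.py .597 .0042 .007 15.3
```

```text
clock: 34.8
position: [0.596, 0.0046, 0.008]
ee_rot: [-3.114, -0.419, 0.001]
force: [-0.2, 0.3, 0.6]
width: 1.001
clock: 35.0
position: [0.5965, 0.0046, 0.0086]
ee_rot: [3.113, 0.419, 0.001]
force: [0.4, -0.9, -0.4]
width: 1.002
t 35.0 pos [0.5965 0.0046 0.0086] yaw 15.32 tilt 0.04 F [ 0.38 -0.87 -0.42] w 1.002 j7 -1.63
shift cm [0.04 0.06 0.16]
turn deg 0.02
```

```bash
python3 -m crank '[[[0,0,0.1],0,30],[[0,0,0],0,50],[[0,0,0],0,70],[[0,0,0],0,100],[[0,0,0],0,160]]' 40
python3 -m crank '[[[0,0,0],0,160],[[0,0,0],0,160],[[0,0,0],0,160]]'
python3 go.py
python3 -m crank '[[[0,0,-0.5],0,160],[[0,0,-0.5],0,160],[[0,0,-1],0,160],[[0,0,-1.5],0,160],[[0,0,-2],0,160]]'
python3 -m crank '[[[0,0,-2],0,160],[[0,0,0],0,160],[[0,0,0],0,160],[[0,0,0],0,160]]'
python3 go.py .583 .1941 .085 1.5
python3 -c "
from h import *
shot('scene','s11');shot('wrist','w11')"
```

```text
clock: 35.5
position: [0.5962, 0.0043, 0.0073]
ee_rot: [3.113, 0.418, 0.0]
force: [1.3, -1.7, 1.1]
width: 0.715
clock: 35.8
position: [0.5962, 0.0043, 0.0073]
ee_rot: [3.113, 0.419, 0.0]
force: [0.1, -2.1, 1.2]
width: 0.717
t 35.8 pos [0.5962 0.0043 0.0073] yaw 15.31 tilt 0.02 F [ 0.15 -2.13  1.17] w 0.717 j7 -1.63
clock: 36.3
position: [0.5957, 0.0047, 0.0631]
ee_rot: [-3.113, -0.419, 0.002]
force: [-0.7, 0.2, -4.3]
width: 0.714
clock: 36.7
position: [0.5955, 0.0044, 0.0815]
ee_rot: [3.113, 0.419, -0.002]
force: [-0.7, 0.2, -3.8]
width: 0.717
t 36.7 pos [0.5955 0.0044 0.0815] yaw 15.32 tilt 0.07 F [-0.74  0.17 -3.77] w 0.717 j7 -1.59
shift cm [  3.81 -18.62  -0.35]
turn deg 13.82
```

View pics/s11.png

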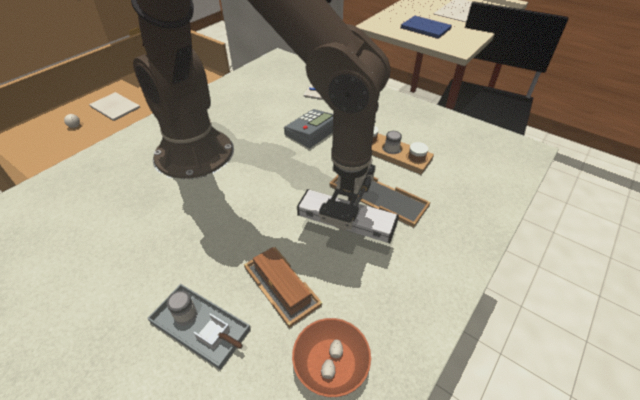

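View pics/w11.png

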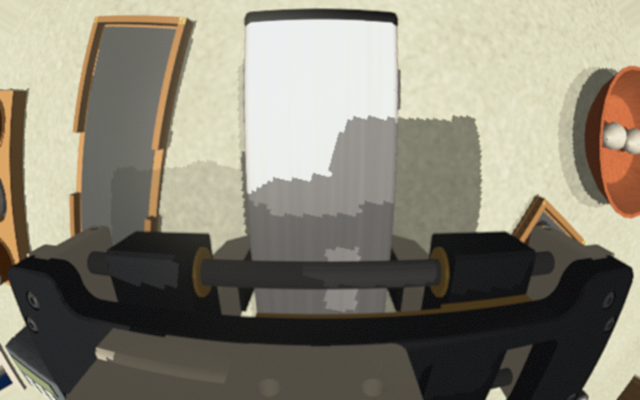

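The case is lifted level, and the box lies in its tray. Carrying the case to the long tray.

```bash
python3 -m crank '[[[0.8,-3.7,-0.2],0,160],[[0.8,-3.7,-0.2],0,160],[[0.8,-3.7,0],0,160],[[0.7,-3.7,0],0,160],[[0.7,-3.7,0],0,160]]'
python3 -m crank '[[[0,0,0],5,160],[[0,0,0],5,160],[[0,0,0],3.8,160],[[0,0,0],0,160],[[0,0,0],0,160]]'
python3 -m crank '[[[0,0,0],0,160],[[0,0,0],0,160]]'
python3 go.py .583 .1941 .0133 1.5
```

```text
clock: 37.3
position: [0.5832, 0.1944, 0.0853]
ee_rot: [3.113, 0.419, -0.002]
force: [1.0, 0.1, -3.4]
width: 0.717
clock: 37.8
position: [0.5836, 0.193, 0.0856]
ee_rot: [3.141, 0.045, -0.001]
force: [-0.2, -0.8, -4.6]
width: 0.712
clock: 38.0
position: [0.5838, 0.1929, 0.086]
ee_rot: [3.141, 0.043, -0.0]
force: [-0.9, 0.3, -4.5]
width: 0.715
t 38.0 pos [0.5838 0.1929 0.086 ] yaw 1.57 tilt 0.02 F [-0.89  0.28 -4.46] w 0.715 j7 -2.1
shift cm [-0.08 -0.12  7.27]
turn deg 0.07
```

```bash
python3 -m crank '[[[-0.1,-0.1,1.5],0,160],[[0,0,2],0,160],[[0,0,1.5],0,160],[[0,0,0],0,160],[[0,0,0],0,160]]'
python3 -m crank '[[[0,0,0],0,160],[[0,0,0],0,160]]'
python3 go.py .583 .1941 .0133 1.5
python3 -c "
from h import *
shot('scene','s12');shot('wrist','w12');shot('top','t12')
a=cv2.imread('pics/s12.png');b=cv2.imread('pics/w12.png');c=cv2.imread('pics/t12.png')
cv2.imwrite('pics/c12.png',np.hstack([cv2.resize(a[120:270,280:480],(400,300)),cv2.resize(c[100:250,140:340],(400,300))]))"
```

```text
clock: 38.5
position: [0.5829, 0.194, 0.0362]
ee_rot: [3.141, 0.042, -0.001]
force: [0.4, 0.4, -3.1]
width: 0.717
clock: 38.7
position: [0.5835, 0.1943, 0.0372]
ee_rot: [-3.141, -0.042, -0.002]
force: [-0.7, 1.0, -4.1]
width: 0.712
t 38.7 pos [0.5835 0.1943 0.0372] yaw 1.52 tilt 0.09 F [-0.65  0.98 -4.12] w 0.712 j7 -2.12
shift cm [-0.06  0.02  2.39]
turn deg 0.02
```

View pics/c12.png

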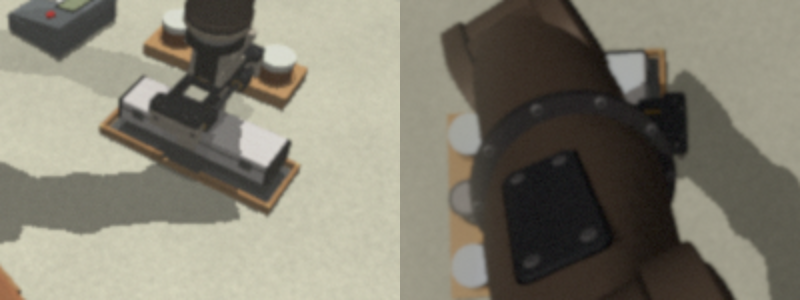

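View pics/w12.png

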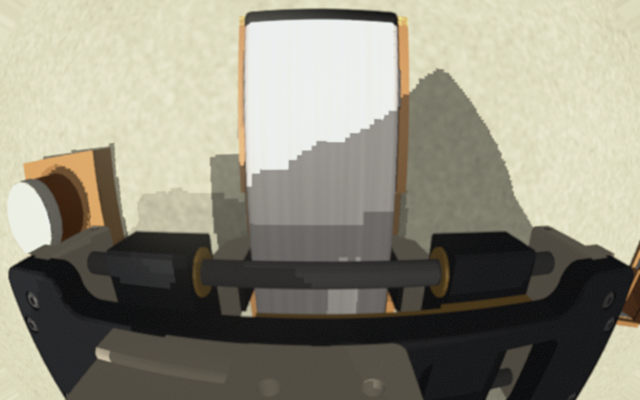

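The case is centred over the tray, with equal rim showing on both sides ((243,110) and (404,110) in the wrist view). Lowering.

```bash
python3 -m crank '[[[0,0,0.8],0,160],[[0,0,0.6],0,160],[[0,0,0.4],0,160],[[0,0,0.2],0,160],[[0,0,0],0,160]]'
python3 -m crank '[[[0,0,0],0,160],[[0,0,0],0,160]]'
python3 -m crank '[[[0,0,0.2],0,160],[[0,0,0],0,160],[[0,0,0],0,160]]'
```

```text
clock: 39.35
position: [0.5826, 0.1939, 0.0157]
ee_rot: [3.141, 0.042, -0.001]
force: [0.4, -0.7, -2.8]
width: 0.716
clock: 39.55
position: [0.5831, 0.1941, 0.0164]
ee_rot: [-3.141, -0.042, -0.001]
force: [-0.1, -0.6, -4.1]
width: 0.718
clock: 39.85
position: [0.5828, 0.194, 0.0142]
ee_rot: [3.141, 0.042, -0.0]
force: [-0.5, 0.5, -3.5]
width: 0.721
```

```bash
python3 -m crank '[[[0,0,0.1],0,160],[[0,0,0],0,160],[[0,0,0],0,160]]'
python3 -m crank '[[[0,0,0.05],0,160],[[0,0,0],0,160],[[0,0,0],0,160]]'
```

```text
clock: 40.15
position: [0.583, 0.1941, 0.0133]
ee_rot: [-3.141, -0.042, -0.0]
force: [0.1, 0.3, -1.6]
width: 0.718
clock: 40.45
position: [0.583, 0.1941, 0.0133]
ee_rot: [-3.141, -0.042, -0.001]
force: [-1.8, -1.2, 6.0]
width: 0.714
```

```bash
python3 -m crank '[[[0,0,0],0,65],[[0,0,0],0,50],[[0,0,0],0,20],[[0,0,0],0,0],[[0,0,0],0,0]]'
python3 -m crank '[[[0,0,0],0,0],[[0,0,0],0,0],[[0,0,0],0,0]]'
python3 -m crank '[[[0,0,-1],0,0],[[0,0,-3],0,0],[[0,0,-4],0,0],[[0,0,-4],0,0],[[0,0,-4],0,0]]'
python3 -m crank '[[[-2,4,-2],0,0],[[-2,4,-2],0,0],[[-2,4,-1],0,0],[[-2,4,0],0,0],[[-2,4,0],0,0]]'
python3 -m crank '[[[-2,2,0],0,0],[[-2,0,0],0,0],[[-1,0,0],0,0],[[0,0,0],0,0],[[0,0,0],0,0]]'
python3 - <<'E'
from st import *
shot('scene','s13')
print('case');P=stack('top13',(.43,.73,.135,.25),[(.011,.02),(.03,.05)])
print('box');P=stack('top13',(.45,.68,-.26,-.13),[(.011,.02),(.035,.055)])
print('tinA');P=stack('top13',(.47,.56,.35,.43),[(.066,.085)])
print('tinB');P=stack('top13',(.38,.49,-.45,-.33),[(.06,.085)])
E
python3 go.py
```

```text
clock: 40.95
position: [0.5829, 0.194, 0.0126]
ee_rot: [3.141, 0.042, 0.0]
force: [-0.2, -1.3, 1.2]
width: 0.985
clock: 41.25
position: [0.5829, 0.194, 0.0127]
ee_rot: [3.141, 0.042, 0.0]
force: [-1.0, 0.1, -0.1]
width: 1.002
clock: 41.75
position: [0.5826, 0.1941, 0.1752]
ee_rot: [-3.141, -0.042, -0.001]
force: [0.9, -0.1, -0.5]
width: 0.997
clock: 42.25
position: [0.4875, -0.01, 0.2241]
ee_rot: [3.141, 0.042, 0.003]
force: [0.3, -0.5, -0.2]
width: 1.0
clock: 42.75
position: [0.4396, -0.0292, 0.2232]
ee_rot: [-3.141, -0.044, -0.002]
force: [0.2, 0.3, -0.1]
width: 0.997
case
(0.011, 0.02) 603 c [583.1 194. ] size [277.2 100.3] ang 1.4 z [0.0121 0.0159 0.0191]
   pca ang -178.0
(0.03, 0.05) 2315 c [583.1 195.5] size [240.8  70.3] ang 1.3 z [0.0385 0.0422 0.045 ]
   pca ang -179.0
box
(0.011, 0.02) 192 c [ 568.1 -235.7] size [206.3  76.2] ang 11.7 z [0.0121 0.0157 0.0181]
   pca ang -175.0
(0.035, 0.055) 756 c [ 566.9 -202.5] size [ 58.5 142.3] ang 75.4 z [0.043  0.0458 0.0486]
   pca ang 178.0
tinA
(0.066, 0.085) 302 c [512.  389.6] size [49.  46.4] ang 88.5 z [0.0693 0.0725 0.0752]
   pca ang -103.0
tinB
(0.06, 0.085) 334 c [ 438.6 -387. ] size [46.9 47.9] ang 48.1 z [0.0642 0.0687 0.0715]
   pca ang -74.0
t 43.0 pos [ 0.4393 -0.0295  0.2226] yaw 1.57 tilt 0.01 F [ 0.04 -0.43 -0.78] w 0.997 j7 -1.64
```

View pics/top13.png

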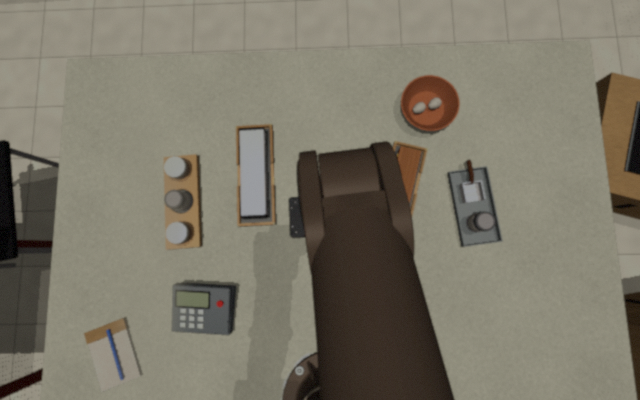

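View pics/s13.png

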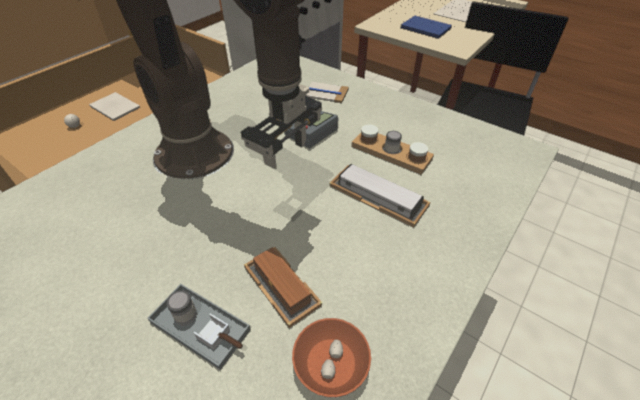

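Everything is in place: case top 0.042, box top 0.046, rack tin top 0.072, pan tin top 0.069, all at the expected heights. The clock (203,308) and bowl (430,103) haven't moved.

```bash
python3 -c "
from h import *
print(workorder.sign_off())"
```

```text
the job is handed in; nothing more can be done
None
```

The kit is put away in the order you asked, and I handed the job in at about 43 s with the gripper empty and clear of everything.

- **Full tin:** it read about 4.2 N when lifted, so about 0.43 kg. It stands in the rack's free well, with its top at 72 mm, as it should be.
- **Empty tin:** it read between about 0.2 and 2 N, so it is clearly the light one. It stands in the free half of the pan, in front of the scoop, with its top at 69 mm, as it should be.
- **Pliers box:** it lies flat in the short tray with its top at 46 mm. The arm hid part of the box in the last overhead picture, so its position there was measured on the part that showed. The scene view and the pose at release agree that it is centred.
- **Ring case:** it lies flat in the long tray with its top at 42 mm, within about 2 mm of the tray's middle.

In the last pictures the race clock and nest bowl were where they had been at the start. The highest contact force I read while setting things down was about 11 N, and no check failed.

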